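# Find the flywheel's heavy side and hold it down

## Task

The blue drum flywheel on the inclined truing stand has a counterweight sealed inside it that cannot be seen. Take it by its black knob, turn it to feel which side is heavy, then turn the heavy side down to the lowest point of its circle and finish still gripping the knob and holding the wheel there, so that it can be marked. Leave the spray can, the tape roll and the wax tin where they are.

Things in the scene. Friction and masses are not known exactly. Their poses are not given: they have to be found in the camera images.
- stand: Grey truing stand, fixed to the bench. Origin on the bench top under the middle of the drum; z up, its front faces its own -x. Its steel spindle leans 40 degrees from vertical towards its own -x: unit vector [-0.643, 0, 0.766] in this frame. Base plate 200 x 170 x 16 mm.
- hub (a point): Fixed point of the stand, axes as stand: where the spindle axis meets the underside of the blue drum flywheel, 125 mm above the bench. The drum, 190 mm in diameter and 34 mm thick, turns about the spindle and is square to it. A counterweight of about 0.75 kg, its middle 62 mm from the axis, is sealed inside at an unknown angle, different every time.
- knob_mid (a point): Fixed point of the stand on the spindle axis, inside the wheel's round black knob (42 mm diameter, 55 mm long, coaxial, fixed to the drum's upper face): 30 mm above that face, 25 mm below the knob's free end, 174 mm above the bench. Grip here, coming down along the spindle. Axes as stand.
- knob_top (a point): Fixed point of the stand, centre of the knob's free end, 55 mm above the drum's upper face along the spindle. Axes as stand.
- low_point (a point): Fixed point of the stand: lowest point of the circle of the drum's lower rim, on the side of the stand's -x, about 64 mm above the bench. The heavy side must end on this side, straight below the axis. Axes as stand.
- wheel (a joint): Wheel angle in rad, counter-clockwise positive seen from the knob's free end, no stops. At 0 the yellow stripe on the drum is at the top; it does not tell where the weight is. The weight pulls with 0.25 to 0.35 N m at most; bearing drag, 0.4 N m, keeps the wheel where it is left, and adds against the way it was last turned (average both ways). At the start the heavy side is over 35 degrees from the bottom.
- spray_can: Dark spray can with a blue band, 58 mm diameter, 180 mm tall, standing near the stand. Origin: centre of its underside.
- tape_roll: Yellow roll of masking tape lying flat, 100 mm diameter, 45 mm high. Origin: centre of its underside.
- wax_tin: Low tin with a red band, 80 mm diameter, 50 mm high. Origin: centre of its underside.

How it is judged (in metres and radians):
At the end, for the whole second after the job is handed in: The wheel is still, its hidden weight within about 20 degrees of the lowest point of its circle, and the fingers still grip the knob (more than 3 N) (y of heavy in the frame of stand between -0.0225 and 0.0225 m and x of heavy in the frame of hub below 0 m and contact force between the fingers and wheel above 3 N and distance between the grasp point and knob_mid below 0.04 m and velocity of joint wheel between -0.1 and 0.1 rad/s); the arm keeps its last pose, push and grip.
It fails at once if the spray can is moved by more than 30 mm (distance of spray_can from where it was at the start of the episode above 0.03 m).
It fails at once if the tape roll is moved by more than 30 mm (distance of tape_roll from where it was at the start of the episode above 0.03 m).
It fails at once if the wax tin is moved by more than 30 mm (distance of wax_tin from where it was at the start of the episode above 0.03 m).
It also fails if it takes over 64 s, if anything falls off the work surface, if the arm or the gripper's body presses on something with over 40 N, if the wrist force passes 120 N, or if a joint passes its speed limit or range.

## Robot

A 6-joint arm with a two-finger parallel gripper is mounted at the origin on the work surface. World frame = base frame: x ahead of the robot, y to its left, z up, the work surface at z = 0. Lengths are in m, angles in degrees, forces in N, time in s.
With the tool pointing down it reaches from about 0.275 to 0.775 m from the base axis. Payload 14.6 kg.
Tool frame: the origin (TCP) lies at the very end of the fingers, on their centre line; the grasp point (between the pads) lies 19 mm behind it; z points along the fingers, y is the line along which they close (so a half turn about z gives the same grasp; the last joint's range is limited). The gripper opens to 85 mm and grips with 20 to 120 N. Pads are 22 mm wide; open, the fingers measure 114 mm over their backs; the gripper's body (76 mm by 85 mm) begins 54 mm behind the grasp point. The pads swing forward as they close: fully open they stand 13 mm farther back than shut.
Start: joints at [-82.237, 15.075, -2.767, 72.158, 0, 81.102], TCP at [0.151, -0.503, 0.231] pointing down, gripper open.
Joint ranges: [-151.79, 151.79], [-50.71, 97.33], [-67.44, 78.34], [-121.81, 120.89], [-77.56, 73.72], [-180, 180]. Speed limits (degrees/s): [108.29, 108.29, 147.25, 159.86, 180, 180].

## Interface

Orientations are given as [roll, pitch, yaw] about the fixed x, y, z axes, in that order (R = Rz(yaw) Ry(pitch) Rx(roll)).
In Python, from cell import robot gives the robot as it stands. The module is installed in compiled form; this text tells all that it offers.
- The arm moves only by the tool carry_out, never from a script. Its argument "moves" is a list of rows, each an object of numbers: "tx", "ty", "tz": the shift along the tool's x, y, z in mm; "turn": the turn about the tool's z in rad; "hand": the finger opening in mm, from 0 to 85.4. In form: [{"tx": .., "ty": .., "tz": .., "turn": .., "hand": ..}, ...]. A call has exactly 5 rows; each row shifts and turns the commanded pose from where the row before left it, along the tool's axes as they then stand; what a row does not reach is not made up. A row lasts 1/12 s, in which the tool goes at most 41.7 mm and 7.16 degrees, less where a joint would pass 70% of its speed; a pose out of reach is approached as far as the arm can. A call is refused whole if a number of a shift passes 41.7 or a number of a turn 0.125, either way. A call with a gripper value outside its range is refused whole. The fingers move at their own pace and stop on an object; "squeeze" is the grip in N (left out, the last holds). Time passes only in rows, so rows that do not move let the fingers close, or fill a call up. It gives the time, the measured TCP pose, the force, the opening and the grip force at its end, in the units of the state.
- robot.observe(): the state, without advancing time (a new reading comes with each control period).
- robot.camera(name): name is "scene" or "top"; returns a dict with "frame" (420x560x3 uint8, red, green, blue), "mtx" (3x3 intrinsics, pixels), "k1" (the pictures are not rectified: a ray, as slopes to the right and down, at radius r is drawn at 1 + k1 r^2 times it, then the intrinsics apply), "R" (3x3) and "t" (3): a world point X has camera coordinates R X + t. Camera axes: x right, y down, z forward; pixel columns grow to the right and rows downward; lengths in m; the calibration is good to about 2 mm. A picture is of the moment at which its call begins. There is no depth.
- robot.finish_job(): hands the job in; it is judged then, once.
Trained networks look in the newest picture that a camera, given by its name, has taken for a name from the list of things; names that differ only in an ending like _2 or _b are one class to them, and where a whole thing is asked for, a point or a joint stands for the part that bears it (a point fixed in the world has none). Each returns a list of dicts, best first, with "conf" (0 to 1); they miss things now and then, are a little off and sometimes report something else, mostly with a low value. They report only what shows in the picture. A call takes as long as a camera call.
- robot.outline_of(camera, thing): "mask" (420x560 bool, what is visible of it).
- robot.spot_point(camera, thing): "position" ([x, y, z] in m, in the coordinates of the camera as it stood for that picture, good to about 4 mm: a listed point, or the origin of a listed thing).
The state is a dict: "time_s": time; "qpos": joint angles; "joint_vel": joint speeds; "joint_efforts": joint torques, N m; "position": TCP position; "tool_rot": TCP orientation; "contact_force": force on the tool from outside, world axes, zero at the start; "moment": the same for the moment, N m; "width": finger opening in m; "grip_force": force on a finger pad.
Only numpy, scipy, OpenCV 4.12 (cv2) and the standard library are available. Lean on these libraries where they do the work, as an engineer would, in place of code of your own. Each camera call takes 0.05 s, during which the arm holds its last target. There are 200 camera calls.

## Working session

There is one attempt and no reset: what is moved stays moved. The work goes in short steps, Python scripts to look and compute and a tool call to move; the robot and the scene stay as the last step left them, time stands still between calls to the robot, and variables do not carry over. Pictures are saved under pics/ and viewed, at most 10 in all, crops included, and the job is handed in when it is done.

Besides the shell and the picture viewer there is one more tool, called after "Emit:" as name(argument=value, ...) on one line, values as JSON. carry_out: Moves the arm, as the interface text tells. Its arguments: {"type":"object","properties":{"moves":{"type":"array"},"squeeze":{"type":"number"}},"required":["moves"]}

```bash
mkdir -p pics
cat > h.py <<'E'
import numpy as np, cv2
from cell import robot
from scipy.spatial.transform import Rotation as Ro
def w(cam,p): return cam["R"].T@(np.array(p)-cam["t"])
E
python3 - <<'E'
from h import *
np.set_printoptions(precision=4,suppress=True)
s=robot.observe();print(s)
ims=[]
for n in("scene","top"):
    c=robot.camera(n);ims.append(c["frame"])
    for t in("stand","hub","knob_mid","knob_top","low_point","spray_can","tape_roll","wax_tin"):
        for d in robot.spot_point(n,t)[:2]: print(n,t,w(c,d["position"]),round(d["conf"],2))
    cv2.imwrite(f"pics/{n}0.png",c["frame"][:,:,::-1])
E
```

```text
{'time_s': 0.0, 'qpos': array([-82.236 ,  15.0977,  -2.8055,  72.158 ,   0.0026,  81.1006]), 'joint_vel': array([ 0.0753, -0.0061, -0.0262,  0.0078,  0.0657,  0.0017]), 'joint_efforts': array([  0.008 , -63.7624,  38.4555,   0.0139,   0.0002,   0.    ]), 'position': array([ 0.1505, -0.5027,  0.2308]), 'tool_rot': array([-179.9399,   -0.012 ,   16.6634]), 'contact_force': array([ 0.0946, -0.2474,  0.0707]), 'moment': array([-0.0447, -0.0029, -0.0302]), 'grip_force': 0.0, 'width': 0.08530181270199584}
scene stand [ 0.6385  0.0274 -0.0012] 0.88
scene hub [0.6325 0.0311 0.1214] 0.74
scene knob_mid [0.5938 0.0283 0.1702] 0.79
scene knob_top [0.5802 0.0291 0.1967] 0.97
scene low_point [0.5628 0.0308 0.0681] 0.55
scene spray_can [ 0.4204 -0.3341 -0.0044] 0.78
scene spray_can [0.5959 0.0273 0.1733] 0.43
scene tape_roll [0.5054 0.3549 0.0024] 0.92
scene wax_tin [ 0.6387 -0.3398  0.0017] 0.85
top stand [0.6342 0.0288 0.0023] 0.73
top hub [0.6374 0.0305 0.1255] 0.71
top knob_mid [0.5937 0.0289 0.1764] 0.67
top knob_top [0.5747 0.0296 0.1957] 0.65
top low_point [0.5603 0.0281 0.0653] 0.95
top spray_can [ 0.4168 -0.3274 -0.0021] 0.58
top spray_can [ 0.5043  0.3457 -0.0008] 0.37
top tape_roll [ 0.5031  0.3468 -0.0011] 0.68
top tape_roll [0.6353 0.0295 0.1279] 0.45
top wax_tin [ 0.6375 -0.3402  0.001 ] 0.73
```

View pics/scene0.png

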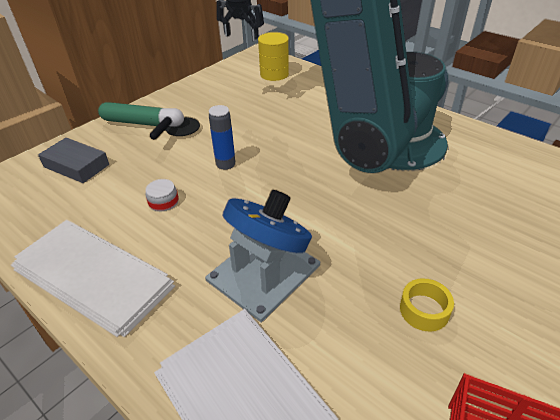

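View pics/top0.png

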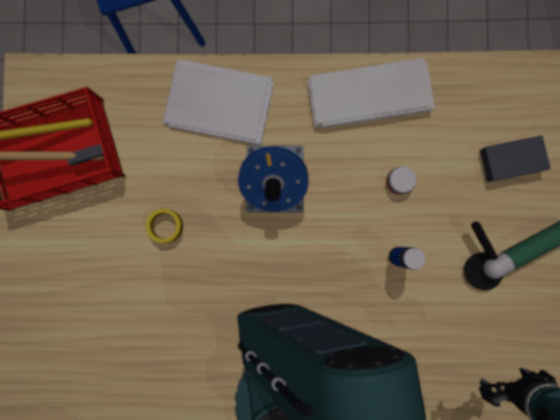

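The scene picture shows the drum at about (268,222) and its knob at (277,205), the can at (222,140), the tin at (162,195) and the tape at (427,305). The top picture agrees with this: the stand sits squarely at about (0.636, 0.029) with yaw near 0. The network points match the given heights of 0.125, 0.174 and 0.064 m. I'll lift first, then swing over towards the knob.

Emit:
carry_out(moves=[{"tz": -41},{"tz": -41},{"tz": -41},{"tx": 33.4,"ty": -24.6},{"tx": 33.4,"ty": -24.6}], squeeze=60)

```text
schema error: expected keys tx, ty, tz, turn, hand
```

Emit:
carry_out(moves=[{"tx": 33.4,"ty": -24.6},{"tx": 33.4,"ty": -24.6},{"tx": 33.4,"ty": -24.6},{"tx": 33.4,"ty": -24.6},{"tx": 33.4,"ty": -24.6}])

```text
schema error: expected keys tx, ty, tz, turn, hand
```

Emit:
carry_out(moves=[{"tx": 33.4,"ty": -24.6},{"tx": 33.4,"ty": -24.6},{"tx": 33.4,"ty": -24.6},{"tx": 33.4,"ty": -24.6},{"tx": 33.4,"ty": -24.6}])

```text
schema error: expected keys tx, ty, tz, turn, hand
```

Emit:
carry_out(moves=[{"tx": 33.4,"ty": -24.6},{"tx": 33.4,"ty": -24.6},{"tx": 33.4,"ty": -24.6},{"tx": 33.4,"ty": -24.6},{"tx": 0}])

```text
schema error: expected keys tx, ty, tz, turn, hand
```

Emit:
carry_out(moves=[{"tx": 0,"ty": 0,"tz": -41,"turn": 0,"hand": 85},{"tx": 0,"ty": 0,"tz": -41,"turn": 0,"hand": 85},{"tx": 0,"ty": 0,"tz": -41,"turn": 0,"hand": 85},{"tx": 33.4,"ty": -24.6,"tz": 0,"turn": 0,"hand": 85},{"tx": 33.4,"ty": -24.6,"tz": 0,"turn": 0,"hand": 85}], squeeze=60)

```text
time_s: 1.32
position: [0.2007, -0.4386, 0.3566]
tool_rot: [179.7, 0.0, 16.5]
contact_force: [0.6, 0.3, -1.5]
width: 0.0852
grip_force: 0.0
```

Emit:
carry_out(moves=[{"tx": 33.4,"ty": -24.6,"tz": 0,"turn": 0,"hand": 85},{"tx": 33.4,"ty": -24.6,"tz": 0,"turn": 0,"hand": 85},{"tx": 33.4,"ty": -24.6,"tz": 0,"turn": 0,"hand": 85},{"tx": 33.4,"ty": -24.6,"tz": 0,"turn": 0,"hand": 85},{"tx": 33.4,"ty": -24.6,"tz": 0,"turn": 0,"hand": 85}])

```text
time_s: 1.73
position: [0.3258, -0.2691, 0.3545]
tool_rot: [180.0, -0.0, 16.6]
contact_force: [0.4, -0.1, -0.7]
width: 0.0847
grip_force: 0.0
```

Emit:
carry_out(moves=[{"tx": 33.4,"ty": -24.6,"tz": 0,"turn": 0,"hand": 85},{"tx": 33.4,"ty": -24.6,"tz": 0,"turn": 0,"hand": 85},{"tx": 33.4,"ty": -24.6,"tz": 0,"turn": 0,"hand": 85},{"tx": 33.4,"ty": -24.6,"tz": 0,"turn": 0,"hand": 85},{"tx": 33.4,"ty": -24.6,"tz": 0,"turn": 0,"hand": 85}])

```text
time_s: 2.15
position: [0.4506, -0.1032, 0.3545]
tool_rot: [180.0, -0.0, 16.7]
contact_force: [1.1, -2.0, 0.6]
width: 0.0848
grip_force: 0.0
```

Emit:
carry_out(moves=[{"tx": 33.4,"ty": -24.6,"tz": 0,"turn": 0,"hand": 85},{"tx": 33.4,"ty": -24.6,"tz": 0,"turn": 0,"hand": 85},{"tx": 33.4,"ty": -24.6,"tz": 0,"turn": 0,"hand": 85},{"tx": 33.4,"ty": -24.6,"tz": 0,"turn": 0,"hand": 85},{"tx": 0,"ty": 0,"tz": 0,"turn": 0,"hand": 85}])

```text
time_s: 2.57
position: [0.5524, 0.0322, 0.3528]
tool_rot: [-179.9, 0.0, 16.9]
contact_force: [0.9, -0.3, -0.5]
width: 0.0851
grip_force: 0.0
```

```bash
python3 -c "
from h import *
print(robot.observe())"
```

```text
{'time_s': 2.5667, 'qpos': array([-5.13988352e+00,  1.80646155e+01,  2.03180988e+01,  9.23192637e+01,
        7.45495501e-02,  1.57950282e+02]), 'joint_vel': array([-4.98205333, -3.15402601, -4.6396714 , -0.24978035, -1.49018419,
       -6.02367402]), 'joint_efforts': array([  5.4451476 , -67.81848907,  41.37282372,   0.81973817,
         0.15393839,   1.56319097]), 'position': array([0.55235741, 0.03221663, 0.35283449]), 'tool_rot': array([-1.79906208e+02,  3.29825002e-02,  1.69098184e+01]), 'contact_force': array([ 0.91219438, -0.34817274, -0.49751139]), 'moment': array([-0.04180428, -0.03207953,  0.01430595]), 'grip_force': 0.0, 'width': 0.08514432009734545}
```

Emit:
carry_out(moves=[{"tx": 0,"ty": 0,"tz": 0,"turn": -0.124,"hand": 85},{"tx": 0,"ty": 0,"tz": 0,"turn": -0.124,"hand": 85},{"tx": 0,"ty": 0,"tz": 0,"turn": -0.124,"hand": 85},{"tx": 0,"ty": 0,"tz": 0,"turn": -0.124,"hand": 85},{"tx": 0,"ty": 0,"tz": 0,"turn": -0.124,"hand": 85}])

```text
time_s: 2.98
position: [0.5496, 0.0273, 0.3542]
tool_rot: [-180.0, 0.0, 52.5]
contact_force: [0.2, 0.1, 0.3]
width: 0.0851
grip_force: 0.0
```

Emit:
carry_out(moves=[{"tx": 0,"ty": 0,"tz": 0,"turn": -0.124,"hand": 85},{"tx": 0,"ty": 0,"tz": 0,"turn": -0.124,"hand": 85},{"tx": 0,"ty": 0,"tz": 0,"turn": -0.124,"hand": 85},{"tx": 0,"ty": 0,"tz": 0,"turn": -0.124,"hand": 85},{"tx": 0,"ty": 0,"tz": 0,"turn": -0.124,"hand": 85}])

```text
time_s: 3.4
position: [0.5496, 0.0273, 0.3542]
tool_rot: [-180.0, 0.0, 88.1]
contact_force: [-0.4, -0.0, -0.1]
width: 0.0848
grip_force: 0.0
```

Emit:
carry_out(moves=[{"tx": 0,"ty": 0,"tz": 0,"turn": -0.124,"hand": 85},{"tx": 0,"ty": 0,"tz": 0,"turn": -0.124,"hand": 85},{"tx": 0,"ty": 0,"tz": 0,"turn": -0.124,"hand": 85},{"tx": 0,"ty": 0,"tz": 0,"turn": -0.124,"hand": 85},{"tx": 0,"ty": 0,"tz": 0,"turn": -0.124,"hand": 85}])

```text
time_s: 3.82
position: [0.5496, 0.0273, 0.3543]
tool_rot: [-180.0, -0.0, 123.6]
contact_force: [0.8, 0.2, -0.3]
width: 0.0846
grip_force: 0.0
```

Emit:
carry_out(moves=[{"tx": 0,"ty": 0,"tz": 0,"turn": -0.124,"hand": 85},{"tx": 0,"ty": 0,"tz": 0,"turn": -0.124,"hand": 85},{"tx": 0,"ty": 0,"tz": 0,"turn": -0.124,"hand": 85},{"tx": 0,"ty": 0,"tz": 0,"turn": -0.124,"hand": 85},{"tx": 0,"ty": 0,"tz": 0,"turn": -0.124,"hand": 85}])

```text
time_s: 4.23
position: [0.5496, 0.0272, 0.3543]
tool_rot: [-180.0, -0.0, 159.1]
contact_force: [0.9, -0.7, 0.8]
width: 0.0848
grip_force: 0.0
```

Emit:
carry_out(moves=[{"tx": 0,"ty": 0,"tz": 0,"turn": -0.124,"hand": 85},{"tx": 0,"ty": 0,"tz": 0,"turn": -0.124,"hand": 85},{"tx": 0,"ty": 0,"tz": 0,"turn": -0.124,"hand": 85},{"tx": 0,"ty": 25,"tz": 0,"turn": 0,"hand": 85},{"tx": 0,"ty": 25,"tz": 0,"turn": 0,"hand": 85}])

```text
time_s: 4.65
position: [0.5496, 0.0771, 0.3543]
tool_rot: [-180.0, -0.0, -180.0]
contact_force: [-0.2, -0.3, 0.3]
width: 0.0853
grip_force: 0.0
```

```bash
python3 -c "
from h import *
print(robot.observe())"
```

```text
{'time_s': 4.65, 'qpos': array([-4.26829204e-01,  1.82360620e+01,  2.07952343e+01,  9.25597715e+01,
       -2.94715986e-03, -4.37845026e-01]), 'joint_vel': array([32.73909244,  4.04582141,  6.17485921,  2.0003083 ,  0.21029274,
       33.63905044]), 'joint_efforts': array([-9.61268574e+00, -7.07440495e+01,  3.75862134e+01, -2.57040159e-02,
       -1.35451583e-01, -2.20212489e+00]), 'position': array([0.54962299, 0.07709303, 0.35425128]), 'tool_rot': array([-1.79997058e+02, -6.21664265e-04, -1.79988984e+02]), 'contact_force': array([-0.22888276, -0.29250707,  0.33510038]), 'moment': array([-0.02510092, -0.00996166, -0.01191473]), 'grip_force': 0.0, 'width': 0.08529824730274846}
```

Emit:
carry_out(moves=[{"tx": -41,"ty": 0,"tz": 0,"turn": 0,"hand": 85},{"tx": -41,"ty": 0,"tz": 0,"turn": 0,"hand": 85},{"tx": -41,"ty": 0,"tz": 0,"turn": 0,"hand": 85},{"tx": -41,"ty": 0,"tz": 0,"turn": 0,"hand": 85},{"tx": -41,"ty": 0,"tz": 0,"turn": 0,"hand": 85}])

```text
time_s: 5.07
position: [0.7053, 0.0771, 0.3576]
tool_rot: [180.0, -0.2, -179.9]
contact_force: [1.3, -0.2, 1.2]
width: 0.085
grip_force: 0.0
```

Emit:
carry_out(moves=[{"tx": -41,"ty": 0,"tz": 0,"turn": 0,"hand": 85},{"tx": -41,"ty": 0,"tz": 0,"turn": 0,"hand": 85},{"tx": 0,"ty": 0,"tz": 0,"turn": 0,"hand": 85},{"tx": 0,"ty": 0,"tz": 0,"turn": 0,"hand": 85},{"tx": 0,"ty": 0,"tz": 0,"turn": 0,"hand": 85}])

```text
time_s: 5.48
position: [0.7227, 0.0728, 0.3539]
tool_rot: [179.8, -0.6, -179.9]
contact_force: [0.3, 0.3, 0.3]
width: 0.0853
grip_force: 0.0
```

```bash
python3 -c "
from h import *
print(robot.observe())"
```

```text
{'time_s': 5.4833, 'qpos': array([ -0.75478045,  48.04629851,  78.34211704, 120.89500159,
         0.23024527,  -0.82596526]), 'joint_vel': array([ 0.17511976, -1.9575468 , -0.07196348,  0.00492377, -0.00314907,
        0.02122949]), 'joint_efforts': array([-9.73690040e-01, -9.46762562e+01,  3.47871315e+01,  3.66593432e-01,
       -2.83844900e-03, -6.37501755e-03]), 'position': array([0.72267053, 0.07283385, 0.35385223]), 'tool_rot': array([ 179.761141  ,   -0.59580174, -179.92877719]), 'contact_force': array([0.28627106, 0.31329025, 0.27406842]), 'moment': array([0.01135325, 0.0060353 , 0.04679613]), 'grip_force': 0.0, 'width': 0.08526873338016003}
```

Emit:
carry_out(moves=[{"tx": 0,"ty": 0,"tz": -41,"turn": 0,"hand": 85},{"tx": 0,"ty": 0,"tz": -41,"turn": 0,"hand": 85},{"tx": 0,"ty": 0,"tz": -41,"turn": 0,"hand": 85},{"tx": 0,"ty": 0,"tz": -41,"turn": 0,"hand": 85},{"tx": 0,"ty": 0,"tz": -41,"turn": 0,"hand": 85}])

```text
time_s: 5.9
position: [0.6825, 0.0693, 0.4675]
tool_rot: [179.8, 8.7, -180.0]
contact_force: [0.3, -0.7, 0.7]
width: 0.0849
grip_force: 0.0
```

```bash
python3 -c "
from h import *
print(robot.observe())"
```

```text
{'time_s': 5.9, 'qpos': array([ -1.17123196,  38.77839307,  78.340516  , 120.89083872,
         0.41713343,  -1.20686115]), 'joint_vel': array([ -0.78501781, -21.83701547,   0.03745556,   0.032098  ,
         0.41402704,  -0.7833609 ]), 'joint_efforts': array([ 3.74766961e-01, -8.38156557e+01,  3.26028121e+01, -1.66632637e+00,
        1.05162352e-02,  2.85701203e-02]), 'position': array([0.68248085, 0.06934281, 0.46753576]), 'tool_rot': array([ 179.76700102,    8.67813152, -179.95042436]), 'contact_force': array([ 0.29499301, -0.69869247,  0.70016468]), 'moment': array([0.00225043, 0.1457497 , 0.07268694]), 'grip_force': 0.0, 'width': 0.08488169772718639}
```

Emit:
carry_out(moves=[{"tx": -8,"ty": 0,"tz": -40,"turn": 0,"hand": 85},{"tx": -8,"ty": 0,"tz": -40,"turn": 0,"hand": 85},{"tx": -8,"ty": 0,"tz": -40,"turn": 0,"hand": 85},{"tx": -8,"ty": 0,"tz": -40,"turn": 0,"hand": 85},{"tx": -8,"ty": 0,"tz": -40,"turn": 0,"hand": 85}])

```text
time_s: 6.32
position: [0.6322, 0.0635, 0.5621]
tool_rot: [179.7, 16.9, -180.0]
contact_force: [0.9, 0.3, -0.0]
width: 0.0851
grip_force: 0.0
```

Emit:
carry_out(moves=[{"tx": -12,"ty": 0,"tz": -39,"turn": 0,"hand": 85},{"tx": -12,"ty": 0,"tz": -39,"turn": 0,"hand": 85},{"tx": -12,"ty": 0,"tz": -39,"turn": 0,"hand": 85},{"tx": -12,"ty": 0,"tz": -39,"turn": 0,"hand": 85},{"tx": -12,"ty": 0,"tz": -39,"turn": 0,"hand": 85}])

```text
time_s: 6.73
position: [0.5736, 0.0575, 0.6435]
tool_rot: [179.6, 24.7, 180.0]
contact_force: [0.4, 0.7, 0.3]
width: 0.0851
grip_force: 0.0
```

```bash
python3 -c "
from h import *
s=robot.observe();print(s['qpos'],s['position'],s['tool_rot'])"
```

```text
[ -3.24490148  22.76879131  78.34062935 120.89400695   1.73547861
  -2.90684905] [0.5736007 0.0574705 0.6434809] [179.60190911  24.73196561 179.95432716]
```

Emit:
carry_out(moves=[{"tx": -18,"ty": 2,"tz": -37,"turn": 0,"hand": 85},{"tx": -18,"ty": 2,"tz": -37,"turn": 0,"hand": 85},{"tx": -18,"ty": 2,"tz": -37,"turn": 0,"hand": 85},{"tx": -18,"ty": 2,"tz": -37,"turn": 0,"hand": 85},{"tx": -18,"ty": 2,"tz": -37,"turn": 0,"hand": 85}])

```text
time_s: 7.15
position: [0.5145, 0.0588, 0.7072]
tool_rot: [179.3, 31.5, 179.9]
contact_force: [0.3, 0.8, -0.3]
width: 0.0853
grip_force: 0.0
```

Emit:
carry_out(moves=[{"tx": -22,"ty": 2,"tz": -35,"turn": 0,"hand": 85},{"tx": -22,"ty": 2,"tz": -35,"turn": 0,"hand": 85},{"tx": -22,"ty": 2,"tz": -35,"turn": 0,"hand": 85},{"tx": -22,"ty": 2,"tz": -35,"turn": 0,"hand": 85},{"tx": 0,"ty": 0,"tz": 0,"turn": 0,"hand": 85}])

```text
time_s: 7.57
position: [0.4652, 0.0578, 0.7507]
tool_rot: [178.9, 36.7, 179.8]
contact_force: [-0.2, 0.7, -0.1]
width: 0.0849
grip_force: 0.0
```

```bash
python3 -c "
from h import *
s=robot.observe();print(s['qpos'],s['position'],s['tool_rot'])"
```

```text
[ -5.48995933  10.91090521  78.33778888 120.87171694   4.19416175
  -4.22316348] [0.46520836 0.0578387  0.75074752] [178.94669763  36.74864953 179.76915003]
```

Emit:
carry_out(moves=[{"tx": -25,"ty": 2,"tz": -33,"turn": 0,"hand": 85},{"tx": -25,"ty": 2,"tz": -33,"turn": 0,"hand": 85},{"tx": -25,"ty": 2,"tz": -33,"turn": 0,"hand": 85},{"tx": 0,"ty": 0,"tz": 0,"turn": 0,"hand": 85},{"tx": 0,"ty": 0,"tz": 0,"turn": 0,"hand": 85}])

```text
time_s: 7.98
position: [0.4345, 0.0552, 0.7759]
tool_rot: [178.5, 40.1, 179.6]
contact_force: [1.4, -0.9, 0.5]
width: 0.0852
grip_force: 0.0
```

```bash
cat >> h.py <<'E'
def plan():
    np.set_printoptions(precision=4,suppress=True)
    s=robot.observe();R=Ro.from_euler('xyz',s['tool_rot'],degrees=True).as_matrix()
    u=np.array([-.643,0,.766])
    km=np.array([.636-.0411,.0293,.174])   # knob_mid
    print('q',s['qpos'],'\npos',s['position'],s['tool_rot'],'axis err deg',np.degrees(np.arccos(-R[:,2]@u)),'tz',R[:,2])
    for d in(.10,.0):   # grasp point d above knob_mid along spindle
        t=km+u*d-u*.019
        print(d,'shift tool mm',R.T@(t-s['position'])*1000)
    print('F',s['contact_force'],'Mz',s['moment']@R[:,2],'grip',s['grip_force'],s['width'])
    return s,R
E
python3 -c "
from h import *
plan()
for n in ('scene','top'):
    c=robot.camera(n)
    for t in('stand','hub','knob_mid','knob_top','low_point'):
        for d in robot.spot_point(n,t)[:1]: print(n,t,w(c,d['position']),round(d['conf'],2))
"
```

```text
q [ -7.4655   7.7241  78.3139 120.8384   6.0213  -5.4592] 
pos [0.4345 0.0552 0.7759] [178.543   40.108  179.6404] axis err deg 0.9161232949834677 tz [ 0.6442  0.0214 -0.7646]
0.1 shift tool mm [264.8205 -37.4506 481.9945]
0.0 shift tool mm [264.9909 -39.5901 581.9817]
F [ 1.3835 -0.9265  0.5041] Mz -0.005961827501225631 grip 0.0 0.08518355329199452
scene stand [0.6385 0.0282 0.0035] 0.81
scene hub [0.6338 0.0334 0.1209] 0.74
scene knob_mid [0.5954 0.0274 0.1742] 0.58
scene knob_top [0.5802 0.0271 0.1976] 0.74
scene low_point [0.5614 0.0333 0.0686] 0.77
top stand [0.6317 0.0313 0.0005] 0.56
top hub [0.6364 0.0287 0.1261] 0.94
top knob_mid [0.5943 0.0283 0.1783] 0.74
top knob_top [0.5753 0.032  0.1945] 0.87
top low_point [0.5598 0.0284 0.0654] 0.58
```

Emit:
carry_out(moves=[{"tx": 17.7,"ty": -2.5,"tz": 32.1,"turn": 0,"hand": 85},{"tx": 17.7,"ty": -2.5,"tz": 32.1,"turn": 0,"hand": 85},{"tx": 17.7,"ty": -2.5,"tz": 32.1,"turn": 0,"hand": 85},{"tx": 17.7,"ty": -2.5,"tz": 32.1,"turn": 0,"hand": 85},{"tx": 17.7,"ty": -2.5,"tz": 32.1,"turn": 0,"hand": 85}])

```text
time_s: 9.0
position: [0.4582, 0.0503, 0.6945]
tool_rot: [178.5, 40.1, 179.7]
contact_force: [1.3, 0.1, 1.7]
width: 0.0849
grip_force: 0.0
```

Emit:
carry_out(moves=[{"tx": 17.7,"ty": -2.5,"tz": 32.1,"turn": 0,"hand": 85},{"tx": 17.7,"ty": -2.5,"tz": 32.1,"turn": 0,"hand": 85},{"tx": 17.7,"ty": -2.5,"tz": 32.1,"turn": 0,"hand": 85},{"tx": 17.7,"ty": -2.5,"tz": 32.1,"turn": 0,"hand": 85},{"tx": 17.7,"ty": -2.5,"tz": 32.1,"turn": 0,"hand": 85}])

```text
time_s: 9.42
position: [0.4926, 0.0419, 0.5178]
tool_rot: [178.5, 40.0, 179.7]
contact_force: [0.9, -0.1, 0.8]
width: 0.0851
grip_force: 0.0
```

```bash
python3 -c "
from h import *
plan()"
```

```text
q [ -8.5395 -14.0572  -3.0587  61.4677   6.7246  -6.3195] 
pos [0.4926 0.0419 0.5178] [178.5263  39.9835 179.6627] axis err deg 0.9526944784806252 tz [ 0.6425  0.0219 -0.766 ]
0.1 shift tool mm [142.5282 -18.729  247.7811]
0.0 shift tool mm [142.4811 -20.9227 347.7673]
F [ 0.8559 -0.1162  0.8241] Mz 0.03490209496709133 grip 0.0 0.08506539251664132
```

Emit:
carry_out(moves=[{"tx": 20.3,"ty": -2.7,"tz": 34,"turn": 0,"hand": 85},{"tx": 20.3,"ty": -2.7,"tz": 34,"turn": 0,"hand": 85},{"tx": 20.3,"ty": -2.7,"tz": 34,"turn": 0,"hand": 85},{"tx": 20.3,"ty": -2.7,"tz": 34,"turn": 0,"hand": 85},{"tx": 20.3,"ty": -2.7,"tz": 34,"turn": 0,"hand": 85}])

```text
time_s: 9.83
position: [0.5241, 0.0327, 0.3223]
tool_rot: [178.5, 40.0, 179.7]
contact_force: [1.8, -0.9, 0.1]
width: 0.0848
grip_force: 0.0
```

Emit:
carry_out(moves=[{"tx": 20.3,"ty": -2.7,"tz": 34,"turn": 0,"hand": 85},{"tx": 20.3,"ty": -2.7,"tz": 34,"turn": 0,"hand": 85},{"tx": 0,"ty": 0,"tz": 0,"turn": 0,"hand": 85},{"tx": 0,"ty": 0,"tz": 0,"turn": 0,"hand": 85},{"tx": 0,"ty": 0,"tz": 0,"turn": 0,"hand": 85}])

```text
time_s: 10.25
position: [0.5381, 0.0288, 0.2483]
tool_rot: [178.5, 40.1, 179.7]
contact_force: [0.4, -0.1, 1.0]
width: 0.0849
grip_force: 0.0
```

```bash
python3 -c "
from h import *
s,R=plan()
c=robot.camera('top');cv2.imwrite('pics/t1.png',cv2.resize(c['frame'][100:260,180:380,::-1],None,fx=4,fy=3.75))
c=robot.camera('scene');cv2.imwrite('pics/s1.png',cv2.resize(c['frame'][130:280,170:370,::-1],None,fx=4,fy=4))
"
```

```text
q [ -9.5764  -7.8388 -41.3022  16.9861   7.3872  -7.1282] 
pos [0.5381 0.0288 0.2483] [178.5499  40.1011 179.6817] axis err deg 0.941592674110103 tz [ 0.6441  0.0217 -0.7647]
0.1 shift tool mm [ 4.3355  0.2306 12.403 ]
0.0 shift tool mm [  4.4936  -1.9433 112.3894]
F [ 0.3704 -0.1437  0.9578] Mz 0.04768399034385902 grip 0.0 0.08492116247001497
```

View pics/s1.png

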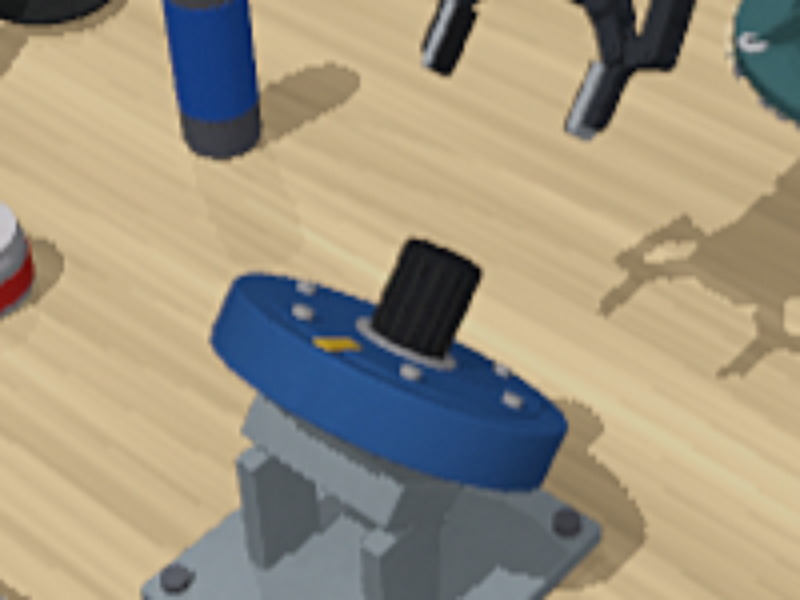

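The open fingers, at (450,35) and (600,95) in the crop, straddle the knob's axis line above the knob at (425,295). I'll go down along the spindle and close.

Emit:
carry_out(moves=[{"tx": 1.5,"ty": -0.5,"tz": 28,"turn": 0,"hand": 85},{"tx": 1.5,"ty": -0.5,"tz": 28,"turn": 0,"hand": 85},{"tx": 1.5,"ty": -0.5,"tz": 28,"turn": 0,"hand": 85},{"tx": 0,"ty": -0.5,"tz": 25,"turn": 0,"hand": 85},{"tx": 0,"ty": 0,"tz": 0,"turn": 0,"hand": 85}])

```text
time_s: 10.77
position: [0.6058, 0.0292, 0.1581]
tool_rot: [178.5, 39.9, 179.7]
contact_force: [-1.1, -0.2, -0.5]
width: 0.0851
grip_force: 0.0
```

Emit:
carry_out(moves=[{"tx": 0,"ty": 0,"tz": 0,"turn": 0,"hand": 20},{"tx": 0,"ty": 0,"tz": 0,"turn": 0,"hand": 20},{"tx": 0,"ty": 0,"tz": 0,"turn": 0,"hand": 20},{"tx": 0,"ty": 0,"tz": 0,"turn": 0,"hand": 20},{"tx": 0,"ty": 0,"tz": 0,"turn": 0,"hand": 20}], squeeze=100)

```text
time_s: 11.18
position: [0.6039, 0.0306, 0.1618]
tool_rot: [178.4, 40.2, 179.7]
contact_force: [-11.8, 15.1, 15.4]
width: 0.0404
grip_force: 98.4
```

```bash
python3 -c "
from h import *
plan()"
```

```text
q [ -7.9264   4.7805 -45.5226  -0.06     6.5171  -5.8852] 
pos [0.6039 0.0306 0.1618] [178.4086  40.1737 179.7353] axis err deg 1.172112850492116 tz [ 0.645   0.0248 -0.7638]
0.1 shift tool mm [ -1.2416   1.0709 -96.1566]
0.0 shift tool mm [-0.957  -1.4097  3.8225]
F [-11.757   15.0587  15.4088] Mz 0.12028803839555914 grip 98.41102838516235 0.04043171552256529
```

```bash
cat > m.py <<'E'
from h import *
import sys
s=robot.observe();R=Ro.from_euler('xyz',s['tool_rot'],degrees=True).as_matrix()
# tool roll about axis: angle of tool y seen along axis
u=R[:,2]; e1=np.array([0,1,0.]);e1-=u*(e1@u);e1/=np.linalg.norm(e1)
a=np.degrees(np.arctan2(np.cross(e1,R[:,1])@u,e1@R[:,1]))
mz=s['moment']@u
l=f"{a:.1f} {mz:.3f} {s['joint_vel'][5]:.1f} {s['qpos'][5]:.1f} {np.linalg.norm(s['contact_force']):.0f} {s['grip_force']:.0f} {s['joint_efforts'][5]:.3f}"
print(l);open('log.txt','a').write(l+'\n')
E
python3 m.py
```

```text
0.2 0.120 0.1 -5.9 25 98 -0.108
```

Emit:
carry_out(moves=[{"tx": 0,"ty": 0,"tz": 0,"turn": -0.12,"hand": 20},{"tx": 0,"ty": 0,"tz": 0,"turn": -0.12,"hand": 20},{"tx": 0,"ty": 0,"tz": 0,"turn": -0.12,"hand": 20},{"tx": 0,"ty": 0,"tz": 0,"turn": -0.12,"hand": 20},{"tx": 0,"ty": 0,"tz": 0,"turn": -0.12,"hand": 20}])

```text
time_s: 11.6
position: [0.604, 0.0302, 0.1618]
tool_rot: [-155.4, 32.8, -137.7]
contact_force: [-12.6, 8.5, 15.0]
width: 0.0404
grip_force: 97.8
```

```bash
python3 m.py
```

```text
-34.5 0.412 -82.0 -40.6 21 98 2.608
```

Emit:
carry_out(moves=[{"tx": 0,"ty": 0,"tz": 0,"turn": -0.12,"hand": 20},{"tx": 0,"ty": 0,"tz": 0,"turn": -0.12,"hand": 20},{"tx": 0,"ty": 0,"tz": 0,"turn": -0.12,"hand": 20},{"tx": 0,"ty": 0,"tz": 0,"turn": -0.12,"hand": 20},{"tx": 0,"ty": 0,"tz": 0,"turn": -0.12,"hand": 20}])

```text
time_s: 12.02
position: [0.6044, 0.0298, 0.1618]
tool_rot: [-142.0, 14.4, -105.7]
contact_force: [-4.4, 5.9, 8.3]
width: 0.0402
grip_force: 106.0
```

```bash
python3 m.py
```

```text
-68.9 0.222 -82.0 -75.0 11 106 2.789
```

Moment readings are clean and forces stay low, so I'll continue to the far end and then come back.

Emit:
carry_out(moves=[{"tx": 0,"ty": 0,"tz": 0,"turn": -0.12,"hand": 20},{"tx": 0,"ty": 0,"tz": 0,"turn": -0.12,"hand": 20},{"tx": 0,"ty": 0,"tz": 0,"turn": -0.12,"hand": 20},{"tx": 0,"ty": 0,"tz": 0,"turn": -0.12,"hand": 20},{"tx": 0,"ty": 0,"tz": 0,"turn": -0.12,"hand": 20}])

```text
time_s: 12.43
position: [0.6047, 0.0297, 0.1621]
tool_rot: [-140.4, -7.5, -79.0]
contact_force: [1.5, 7.2, 12.6]
width: 0.0399
grip_force: 106.9
```

```bash
python3 m.py
```

```text
-103.2 0.228 -82.0 -109.4 15 107 2.820
```

Emit:
carry_out(moves=[{"tx": 0,"ty": 0,"tz": 0,"turn": -0.12,"hand": 20},{"tx": 0,"ty": 0,"tz": 0,"turn": -0.12,"hand": 20},{"tx": 0,"ty": 0,"tz": 0,"turn": -0.12,"hand": 20},{"tx": 0,"ty": 0,"tz": 0,"turn": -0.12,"hand": 20},{"tx": 0,"ty": 0,"tz": 0,"turn": -0.12,"hand": 20}])

```text
time_s: 12.85
position: [0.6055, 0.0299, 0.1622]
tool_rot: [-149.5, -27.7, -49.6]
contact_force: [12.8, 11.2, -0.1]
width: 0.04
grip_force: 115.5
```

```bash
python3 m.py
```

```text
-137.6 0.135 -81.9 -143.7 17 115 2.877
```

Emit:
carry_out(moves=[{"tx": 0,"ty": 0,"tz": 0,"turn": 0.12,"hand": 20},{"tx": 0,"ty": 0,"tz": 0,"turn": 0.12,"hand": 20},{"tx": 0,"ty": 0,"tz": 0,"turn": 0.12,"hand": 20},{"tx": 0,"ty": 0,"tz": 0,"turn": 0.12,"hand": 20},{"tx": 0,"ty": 0,"tz": 0,"turn": 0.12,"hand": 20}])

```text
time_s: 13.27
position: [0.6052, 0.0297, 0.1619]
tool_rot: [-140.3, -7.1, -79.5]
contact_force: [9.0, 6.2, -5.6]
width: 0.04
grip_force: 112.7
```

```bash
python3 m.py
```

```text
-102.6 -0.779 81.8 -108.7 12 113 -2.251
```

Emit:
carry_out(moves=[{"tx": 0,"ty": 0,"tz": 0,"turn": 0.12,"hand": 20},{"tx": 0,"ty": 0,"tz": 0,"turn": 0.12,"hand": 20},{"tx": 0,"ty": 0,"tz": 0,"turn": 0.12,"hand": 20},{"tx": 0,"ty": 0,"tz": 0,"turn": 0.12,"hand": 20},{"tx": 0,"ty": 0,"tz": 0,"turn": 0.12,"hand": 20}])

```text
time_s: 13.68
position: [0.6044, 0.0299, 0.1618]
tool_rot: [-142.2, 14.8, -106.2]
contact_force: [-4.6, 6.1, 6.8]
width: 0.04
grip_force: 114.6
```

```bash
python3 m.py
```

```text
-68.2 -0.675 81.9 -74.3 10 115 -2.375
```

Emit:
carry_out(moves=[{"tx": 0,"ty": 0,"tz": 0,"turn": 0.12,"hand": 20},{"tx": 0,"ty": 0,"tz": 0,"turn": 0.12,"hand": 20},{"tx": 0,"ty": 0,"tz": 0,"turn": 0.12,"hand": 20},{"tx": 0,"ty": 0,"tz": 0,"turn": 0.12,"hand": 20},{"tx": 0,"ty": 0,"tz": 0,"turn": 0.12,"hand": 20}])

```text
time_s: 14.1
position: [0.6042, 0.0301, 0.1617]
tool_rot: [-155.7, 33.1, -138.3]
contact_force: [-6.8, 14.3, 5.4]
width: 0.0398
grip_force: 117.3
```

```bash
python3 m.py
```

```text
-33.9 -0.447 82.0 -40.0 17 117 -2.506
```

Emit:
carry_out(moves=[{"tx": 0,"ty": 0,"tz": 0,"turn": 0.12,"hand": 20},{"tx": 0,"ty": 0,"tz": 0,"turn": 0.12,"hand": 20},{"tx": 0,"ty": 0,"tz": 0,"turn": 0.12,"hand": 20},{"tx": 0,"ty": 0,"tz": 0,"turn": 0.12,"hand": 20},{"tx": 0,"ty": 0,"tz": 0,"turn": 0.12,"hand": 20}])

```text
time_s: 14.52
position: [0.604, 0.0304, 0.1616]
tool_rot: [178.2, 40.2, 179.3]
contact_force: [-5.6, 21.6, 8.6]
width: 0.0401
grip_force: 120.2
```

```bash
python3 m.py
```

```text
0.5 -0.270 82.0 -5.6 24 120 -2.711
```

Emit:
carry_out(moves=[{"tx": 0,"ty": 0,"tz": 0,"turn": 0.12,"hand": 20},{"tx": 0,"ty": 0,"tz": 0,"turn": 0.12,"hand": 20},{"tx": 0,"ty": 0,"tz": 0,"turn": 0.12,"hand": 20},{"tx": 0,"ty": 0,"tz": 0,"turn": 0.12,"hand": 20},{"tx": 0,"ty": 0,"tz": 0,"turn": 0.12,"hand": 20}])

```text
time_s: 14.93
position: [0.604, 0.0311, 0.1621]
tool_rot: [153.2, 31.2, 138.0]
contact_force: [-16.6, 14.4, 19.3]
width: 0.0399
grip_force: 119.1
```

```bash
python3 m.py
```

```text
34.9 -0.154 82.0 28.8 29 119 -2.864
```

Emit:
carry_out(moves=[{"tx": 0,"ty": 0,"tz": 0,"turn": 0.12,"hand": 20},{"tx": 0,"ty": 0,"tz": 0,"turn": 0.12,"hand": 20},{"tx": 0,"ty": 0,"tz": 0,"turn": 0.12,"hand": 20},{"tx": 0,"ty": 0,"tz": 0,"turn": 0.12,"hand": 20},{"tx": 0,"ty": 0,"tz": 0,"turn": 0.12,"hand": 20}])

```text
time_s: 15.35
position: [0.6042, 0.0313, 0.1624]
tool_rot: [141.3, 12.1, 107.0]
contact_force: [-15.0, 15.9, 16.9]
width: 0.0401
grip_force: 116.2
```

```bash
python3 m.py
```

```text
69.3 -0.208 81.9 63.2 28 116 -2.841
```

Emit:
carry_out(moves=[{"tx": 0,"ty": 0,"tz": 0,"turn": 0.12,"hand": 20},{"tx": 0,"ty": 0,"tz": 0,"turn": 0.12,"hand": 20},{"tx": 0,"ty": 0,"tz": 0,"turn": 0.12,"hand": 20},{"tx": 0,"ty": 0,"tz": 0,"turn": 0.12,"hand": 20},{"tx": 0,"ty": 0,"tz": 0,"turn": 0.12,"hand": 20}])

```text
time_s: 15.77
position: [0.6043, 0.0312, 0.1629]
tool_rot: [140.7, -9.9, 80.5]
contact_force: [-22.7, 15.4, 23.7]
width: 0.0401
grip_force: 116.9
```

```bash
python3 m.py
```

```text
103.6 -0.281 81.9 97.6 36 117 -2.751
```

Emit:
carry_out(moves=[{"tx": 0,"ty": 0,"tz": 0,"turn": 0.12,"hand": 20},{"tx": 0,"ty": 0,"tz": 0,"turn": 0.12,"hand": 20},{"tx": 0,"ty": 0,"tz": 0,"turn": 0.12,"hand": 20},{"tx": 0,"ty": 0,"tz": 0,"turn": 0.12,"hand": 20},{"tx": 0,"ty": 0,"tz": 0,"turn": 0.12,"hand": 20}])

```text
time_s: 16.18
position: [0.6047, 0.031, 0.1626]
tool_rot: [151.3, -29.6, 50.3]
contact_force: [-9.2, 14.2, 12.8]
width: 0.0402
grip_force: 116.9
```

```bash
python3 m.py
```

```text
138.0 -0.419 81.9 131.9 21 117 -2.607
```

Emit:
carry_out(moves=[{"tx": 0,"ty": 0,"tz": 0,"turn": 0.12,"hand": 20},{"tx": 0,"ty": 0,"tz": 0,"turn": 0.12,"hand": 20},{"tx": 0,"ty": 0,"tz": 0,"turn": 0.12,"hand": 20},{"tx": 0,"ty": 0,"tz": 0,"turn": 0.12,"hand": 20},{"tx": 0,"ty": 0,"tz": 0,"turn": 0.12,"hand": 20}])

```text
time_s: 16.6
position: [0.6048, 0.0306, 0.1627]
tool_rot: [174.9, -40.1, 10.0]
contact_force: [-5.1, 17.2, 8.7]
width: 0.04
grip_force: 119.3
```

```bash
python3 m.py
```

```text
172.4 -0.565 82.5 166.3 20 119 -2.412
```

Emit:
carry_out(moves=[{"tx": 0,"ty": 0,"tz": 0,"turn": -0.12,"hand": 20},{"tx": 0,"ty": 0,"tz": 0,"turn": -0.12,"hand": 20},{"tx": 0,"ty": 0,"tz": 0,"turn": -0.12,"hand": 20},{"tx": 0,"ty": 0,"tz": 0,"turn": -0.12,"hand": 20},{"tx": 0,"ty": 0,"tz": 0,"turn": -0.12,"hand": 20}])

```text
time_s: 17.02
position: [0.6047, 0.0309, 0.1624]
tool_rot: [151.0, -29.3, 50.9]
contact_force: [-6.4, 12.3, 11.3]
width: 0.04
grip_force: 116.3
```

```bash
python3 m.py
```

```text
137.4 0.484 -81.9 131.3 18 116 2.546
```

Emit:
carry_out(moves=[{"tx": 0,"ty": 0,"tz": 0,"turn": -0.12,"hand": 20},{"tx": 0,"ty": 0,"tz": 0,"turn": -0.12,"hand": 20},{"tx": 0,"ty": 0,"tz": 0,"turn": -0.12,"hand": 20},{"tx": 0,"ty": 0,"tz": 0,"turn": -0.12,"hand": 20},{"tx": 0,"ty": 0,"tz": 0,"turn": -0.12,"hand": 20}])

```text
time_s: 17.43
position: [0.6044, 0.0311, 0.1622]
tool_rot: [140.7, -9.5, 80.9]
contact_force: [-6.5, 10.9, 17.9]
width: 0.0401
grip_force: 115.4
```

```bash
python3 m.py
```

```text
103.0 0.701 -82.0 96.9 22 115 2.282
```

Emit:
carry_out(moves=[{"tx": 0,"ty": 0,"tz": 0,"turn": -0.12,"hand": 20},{"tx": 0,"ty": 0,"tz": 0,"turn": -0.12,"hand": 20},{"tx": 0,"ty": 0,"tz": 0,"turn": -0.12,"hand": 20},{"tx": 0,"ty": 0,"tz": 0,"turn": -0.12,"hand": 20},{"tx": 0,"ty": 0,"tz": 0,"turn": -0.12,"hand": 20}])

```text
time_s: 17.85
position: [0.6048, 0.0306, 0.1618]
tool_rot: [141.4, 12.5, 107.5]
contact_force: [6.7, 12.6, 4.3]
width: 0.0398
grip_force: 117.6
```

```bash
python3 m.py
cat > fit.py <<'E'
from h import *
d=np.loadtxt('log.txt');d=d[abs(d[:,2])>20];a=np.radians(d[:,0]);y=d[:,1]
for k in (1,2):   # 2: with constant offset
    A=np.c_[np.sin(a),np.cos(a),-np.sign(d[:,2]),np.ones(len(a))][:,:2+k]
    x,*_=np.linalg.lstsq(A,y,rcond=None)
    # W sin(b-a): coeffs -W cos b, W sin b ; b = stable bottom
    print('W',np.hypot(*x[:2]),'bottom a',np.degrees(np.arctan2(x[1],-x[0])),'rest',x[2:],'rms',np.std(y-A@x))
print(np.round(y-A@x,2))
E
python3 fit.py; python3 -c "
from h import *
c=robot.camera('scene');cv2.imwrite('pics/s2.png',cv2.resize(c['frame'][130:280,170:370,::-1],None,fx=4,fy=4))"
```

```text
68.7 0.852 -82.0 62.6 15 118 2.230
W 0.323355795381675 bottom a 147.40866803590555 rest [0.46776592] rms 0.03851243558395438
W 0.3235489387582476 bottom a 147.37464482863908 rest [ 0.46747272 -0.00259528] rms 0.03851074986323725
[-0.04 -0.05  0.07 -0.02 -0.   -0.02  0.03  0.02  0.02 -0.05 -0.03 -0.
  0.04 -0.04  0.01  0.07]
```

View pics/s2.png

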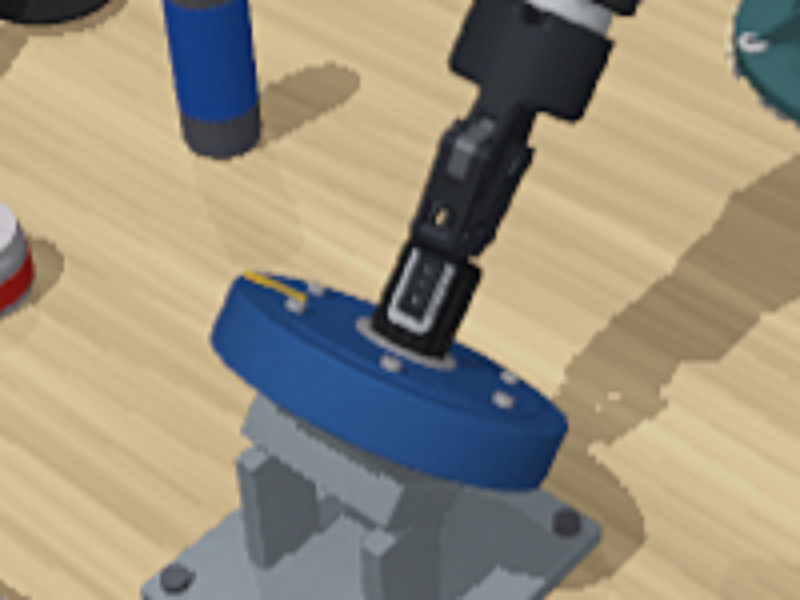

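The crop shows the fingers still on the knob at about (425,290) and the stripe at (275,287), turned along with the tool. The fit is clean: weight torque 0.323 N m, with the bottom at a tool angle of 147.4°, which is 78.7° ahead of here.

Emit:
carry_out(moves=[{"tx": 0,"ty": 0,"tz": 0,"turn": 0.1145,"hand": 20},{"tx": 0,"ty": 0,"tz": 0,"turn": 0.1145,"hand": 20},{"tx": 0,"ty": 0,"tz": 0,"turn": 0.1145,"hand": 20},{"tx": 0,"ty": 0,"tz": 0,"turn": 0.1145,"hand": 20},{"tx": 0,"ty": 0,"tz": 0,"turn": 0.1145,"hand": 20}])

```text
time_s: 18.32
position: [0.6049, 0.0306, 0.1619]
tool_rot: [140.6, -8.9, 81.6]
contact_force: [4.5, 12.2, -1.4]
width: 0.0403
grip_force: 116.2
```

```bash
python3 m.py
```

```text
102.1 -0.227 78.0 96.0 13 116 -2.635
```

Emit:
carry_out(moves=[{"tx": 0,"ty": 0,"tz": 0,"turn": 0.1145,"hand": 20},{"tx": 0,"ty": 0,"tz": 0,"turn": 0.1145,"hand": 20},{"tx": 0,"ty": 0,"tz": 0,"turn": 0.1145,"hand": 20},{"tx": 0,"ty": 0,"tz": 0,"turn": 0.1145,"hand": 20},{"tx": 0,"ty": 0,"tz": 0,"turn": 0.1145,"hand": 20}])

```text
time_s: 18.73
position: [0.605, 0.0305, 0.162]
tool_rot: [149.7, -28.0, 53.4]
contact_force: [2.6, 18.0, -3.1]
width: 0.0398
grip_force: 118.6
```

```bash
python3 m.py
```

```text
134.8 -0.506 78.2 128.8 18 119 -2.425
```

Emit:
carry_out(moves=[{"tx": 0,"ty": 0,"tz": 0,"turn": 0.1145,"hand": 20},{"tx": 0,"ty": 0,"tz": 0,"turn": 0.1145,"hand": 20},{"tx": 0,"ty": 0,"tz": 0,"turn": 0,"hand": 20},{"tx": 0,"ty": 0,"tz": 0,"turn": 0,"hand": 20},{"tx": 0,"ty": 0,"tz": 0,"turn": 0,"hand": 20}])

```text
time_s: 19.15
position: [0.605, 0.0305, 0.1613]
tool_rot: [156.7, -33.8, 40.0]
contact_force: [16.7, 15.5, -10.0]
width: 0.0401
grip_force: 118.7
```

```bash
python3 m.py; python3 fit.py;python3 -c "
from h import *
plan()
c=robot.camera('scene');cv2.imwrite('pics/s3.png',cv2.resize(c['frame'][130:280,170:370,::-1],None,fx=4,fy=4))"
```

```text
147.7 0.383 -0.0 141.6 25 119 -0.334
W 0.3268064175456258 bottom a 145.5918099012106 rest [0.4731066] rms 0.043220067080951816
W 0.32743799302127424 bottom a 145.6720694911681 rest [ 0.47178918 -0.00652527] rms 0.04319321611195687
[-0.05 -0.06  0.07 -0.01  0.   -0.01  0.03  0.02  0.02 -0.05 -0.02  0.02
  0.06 -0.03  0.01  0.07  0.03 -0.09]
q [ -7.9234   4.9173 -45.4643  -0.1436   6.5217 141.6175] 
pos [0.605  0.0305 0.1613] [156.7142 -33.7509  39.9731] axis err deg 1.1801504850063076 tz [ 0.6451  0.0249 -0.7637]
0.1 shift tool mm [  1.2716  -0.6093 -97.1935]
0.0 shift tool mm [-0.3149  1.3336  2.7853]
F [ 16.6702  15.5003 -10.0153] Mz 0.3827146958370668 grip 118.74416470527649 0.04008119539822955
```

View pics/s3.png

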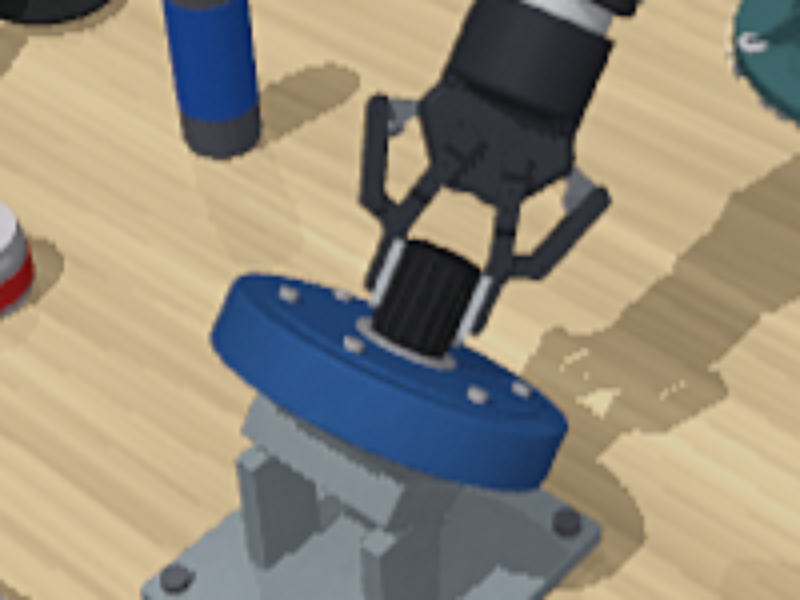

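The fingers are firmly on the knob at about (430,300), and the wheel is at rest at 147.7° against a refitted bottom of about 146°. That is well within the tolerance, so I'm handing it in.

```bash
python3 -c "
from h import *
print(robot.finish_job())"
```

```text
the job is handed in; nothing more can be done
None
```

I handed the job in at about 19 s with the wheel at rest and the knob still gripped at about 119 N. By the torque fit, the heavy side is within about 2° of the lowest point; the hand-in returned no verdict.

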